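# Close the dish incubator, find its loose bolt and hold that bolt's cap open

## Task

The incubator has been loaded with its dishes: first push its lid fully shut. Then tap the caps of the three bolts along its front from above to find the loose one, which sinks under the tap (press on until it is right down), and lift that bolt's flip cap by its pin to well beyond 60 degrees, leaving the bolt down. Finish while still holding this cap up with the gripper; keep the other two caps and the lid shut, and do not disturb the things standing around.

Things in the scene. Friction and masses are not known exactly. Their poses are not given: they have to be found in the camera images.
- chamber: the dish incubator: grey metal box fixed to the bench, 240 wide (its y) by 190 deep (its x), 88 high with the lid shut. Origin at the underside; x points to its back (away from the robot at yaw 0), y to its left, z up. A low deck (top at z=45, x=-80 to -32) along its front carries three bolts in a row at x=-62, y=+70, 0, -70; the lidded box is behind it
- lid (a joint): hinge of the clear-windowed lid, rad: 0 = shut; grows as the lid rises; starts partly open, about 0.6 to 1.0. The axis runs along the incubator's y at x=+110, z=75.5 in its frame. The hinge is stiff: the lid stays where it is left, and about 2 to 4 N on its front edge pushes it down
- lid_front (a point): point on the lid's upper face in the middle of its front bar, 126 from the hinge axis and 12 above the lid's underside; the front edge is 17 farther out. With the lid shut it lies 87.5 above the bench, at x=-16 in the incubator's frame. The point's x axis runs along the lid towards the hinge, z out of its upper face
- bolt_1 (a joint): travel of the left (y=+70) bolt, m: 0 = standing proud as at the start, grows as it sinks, at most 0.008. All three look alike (30 mm hex head, 10 mm of shank below). A tight bolt gives less than 1 mm; the loose one, any of the three, sinks 8 mm when its cap is pressed with more than about 4 N and stays down by friction (a pull over 4 N draws it up again)
- cap_1 (a joint): hinge of the flip cap on the left (y=+70) bolt, rad: 0 = shut, grows to 1.45 as the cap's front is lifted up and back; a weak spring and its weight shut it when let go (about 0.5 N at the pin). The axis runs along the incubator's y
- cap_1_top (a point): centre of the upper face of the round light-metal cap (34 across, 6 thick) on the left (y=+70) bolt, the point to tap: 73 above the bench while the bolt stands proud and the cap is shut
- cap_1_hinge (a point): hinge axis of the left (y=+70) cap, 18 behind the bolt's axis, 67 above the bench while the bolt stands proud; it sinks with the bolt
- cap_1_pin (a point): centre of the left (y=+70) cap's lifting pin: a round cross pin, 8 thick, 16 long along the incubator's y with rounded ends, on an arm 8 wide that reaches forward from the cap. When shut, 60 in front of the hinge axis and 3 above it, 24 clear of the deck's front face: fingers can pass down past both its ends or under it; only the bench is below
- bolt_2 (a joint): travel of the middle (y=0) bolt, m: 0 = standing proud as at the start, grows as it sinks, at most 0.008. All three look alike (30 mm hex head, 10 mm of shank below). A tight bolt gives less than 1 mm; the loose one, any of the three, sinks 8 mm when its cap is pressed with more than about 4 N and stays down by friction (a pull over 4 N draws it up again)
- cap_2 (a joint): hinge of the flip cap on the middle (y=0) bolt, rad: 0 = shut, grows to 1.45 as the cap's front is lifted up and back; a weak spring and its weight shut it when let go (about 0.5 N at the pin). The axis runs along the incubator's y
- cap_2_top (a point): centre of the upper face of the round light-metal cap (34 across, 6 thick) on the middle (y=0) bolt, the point to tap: 73 above the bench while the bolt stands proud and the cap is shut
- cap_2_hinge (a point): hinge axis of the middle (y=0) cap, 18 behind the bolt's axis, 67 above the bench while the bolt stands proud; it sinks with the bolt
- cap_2_pin (a point): centre of the middle (y=0) cap's lifting pin: a round cross pin, 8 thick, 16 long along the incubator's y with rounded ends, on an arm 8 wide that reaches forward from the cap. When shut, 60 in front of the hinge axis and 3 above it, 24 clear of the deck's front face: fingers can pass down past both its ends or under it; only the bench is below
- bolt_3 (a joint): travel of the right (y=-70) bolt, m: 0 = standing proud as at the start, grows as it sinks, at most 0.008. All three look alike (30 mm hex head, 10 mm of shank below). A tight bolt gives less than 1 mm; the loose one, any of the three, sinks 8 mm when its cap is pressed with more than about 4 N and stays down by friction (a pull over 4 N draws it up again)
- cap_3 (a joint): hinge of the flip cap on the right (y=-70) bolt, rad: 0 = shut, grows to 1.45 as the cap's front is lifted up and back; a weak spring and its weight shut it when let go (about 0.5 N at the pin). The axis runs along the incubator's y
- cap_3_top (a point): centre of the upper face of the round light-metal cap (34 across, 6 thick) on the right (y=-70) bolt, the point to tap: 73 above the bench while the bolt stands proud and the cap is shut
- cap_3_hinge (a point): hinge axis of the right (y=-70) cap, 18 behind the bolt's axis, 67 above the bench while the bolt stands proud; it sinks with the bolt
- cap_3_pin (a point): centre of the right (y=-70) cap's lifting pin: a round cross pin, 8 thick, 16 long along the incubator's y with rounded ends, on an arm 8 wide that reaches forward from the cap. When shut, 60 in front of the hinge axis and 3 above it, 24 clear of the deck's front face: fingers can pass down past both its ends or under it; only the bench is below
- immersion_oil: small bottle, 26 across, 64 high, beside the incubator's left; bystander; origin at the underside
- coverslips: small card box, 54x53x20, beside the incubator's right; bystander; origin at the underside
- objective_case: round plastic case, 35 across, 58 high, standing farther left; bystander; origin at the underside
- beaker: glass beaker, 63 across, 75 high, standing farther right; bystander; origin at the underside

How it is judged:
By the outcome, as a careful person would: the job done as asked, in the order asked, and still so for the second after the job is handed in, while the arm keeps its last pose, push and grip.
It also fails if it takes over 54 s, if anything falls off the work surface, if the arm or the gripper's body presses on something with over 40 N, if the wrist force passes 120 N, or if a joint passes its speed limit or range.

## Robot

A 6-joint arm with a two-finger parallel gripper is mounted at the origin on a cart in front of the work surface, level with it; the furniture and walls round the work are solid. World frame = base frame: x ahead of the robot, y to its left, z up, the work surface at z = 0. Lengths are in m, angles in rad, forces in N, time in s.
With the tool pointing down it reaches from about 0.425 to 0.95 m from the base axis. Payload 3.5 kg.
Tool frame: the origin (TCP) lies at the very end of the fingers, on their centre line; the grasp point (between the pads) lies 19 mm behind it; z points along the fingers, y is the line along which they close (so a half turn about z gives the same grasp; the last joint's range is limited). The gripper opens to 85 mm and grips with 20 to 120 N. Pads are 22 mm wide; open, the fingers measure 114 mm over their backs; the gripper's body (76 mm by 85 mm) begins 54 mm behind the grasp point. The pads swing forward as they close: fully open they stand 13 mm farther back than shut.
Start: joints at [1.054, 0.286, 1.577, -0, 1.279, -0.15], TCP at [0.242, 0.63, 0.231] pointing down, gripper open.
Joint ranges: [-2.77, 2.77], [-0.9, 2.22], [0.21, 2.48], [-1.53, 4.67], [0.24, 2.81], [-2.84, 2.84]. Speed limits (rad/s): [2.79, 2.79, 3.14, 3.14, 3.14, 3.14].

## Interface

Orientations are given as a unit quaternion [x, y, z, w].
In Python, from plant import get_state, read_camera, sign_off, recognise gives the robot as it stands.
- The arm moves only by the tool arm_command, never from a script. Its argument "steps" is a list of rows, each an object with "translation": the shift along the tool's x, y, z scaled (see below), a list of three; "twist": the turn, a rotation vector about the tool's x, y, z scaled (see below), a list of three; "fingers": the opening, from -1 (shut) to 1 (fully open). In form: [{"translation": [x, y, z], "twist": [rx, ry, rz], "fingers": fingers}, ...]. A call has 1 to 5 rows; each row is the pose to reach, as a shift and turn from the pose commanded when the call began, along the tool's axes at that moment; what a row does not reach only later rows make up. The controller multiplies each number of a shift by 75 cm and each number of a turn by 60 degrees. A row lasts 1/8 s, in which the tool goes at most 62.5 mm and 10.7 degrees, less where a joint would pass 70% of its speed; a pose out of reach is approached as far as the arm can. A call with a number of a shift or a turn outside -1 to 1 is refused whole. A call with a gripper value outside its range is refused whole. The fingers move at their own pace and stop on an object; "grip_force" is the grip in N (left out, the last holds). Time passes only in rows, so rows that repeat a pose let the fingers close. It gives the time, the measured TCP pose, the force, the opening and the grip force at its end, in the units of the state.
- get_state(): the state, without advancing time (a new reading comes with each control period).
- read_camera(name): name is "side" or "top" or "wrist"; returns a dict with "pixels" (420x560x3 uint8, red, green, blue), "K" (3x3 intrinsics, pixels), "R" (3x3) and "t" (3): a world point X has camera coordinates R X + t; the wrist camera has in their place "T_tool_cam" (4x4, takes a point from camera to tool coordinates, whose origin is the TCP and whose axes are the flange's). Camera axes: x right, y down, z forward; pixel columns grow to the right and rows downward; lengths in m; the calibration is good to about 2 mm. A picture is of the moment at which its call begins: read the wrist's pose just before it. There is no depth.
- sign_off(): hands the job in; it is judged then, once.
Trained networks look in a picture, given as the dict that the camera call returned (one of the last four; its "shot" number tells which), for a name from the list of things; names that differ only in an ending like _2 or _b are one class to them, and where a whole thing is asked for, a point or a joint stands for the part that bears it (a point fixed in the world has none). Each returns a list of dicts, best first, with "conf" (0 to 1); they miss things now and then, are a little off and sometimes report something else, mostly with a low value. They report only what shows in the picture. A call takes as long as a camera call.
- recognise(picture, query): "point" ([row, column] in pixels, amid what is visible of it).
The state is a dict: "time": time; "qpos": joint angles; "dq": joint speeds; "joint_efforts": joint torques, N m; "eef_pos": TCP position; "tcp_rot": TCP orientation; "contact_force": force on the tool from outside, world axes, zero at the start; "wrist_torque": the same for the moment, N m; "opening": opening from 0.0 (shut) to 1.0 (fully open); "finger_force": force on a finger pad.
Only numpy, scipy, OpenCV 4.12 (cv2) and the standard library are available. Lean on these libraries where they do the work, as an engineer would, in place of code of your own. Each camera call takes 0.05 s, during which the arm holds its last target. There are 200 camera calls.

## Working session

There is one attempt and no reset: what is moved stays moved. The work goes in short steps, Python scripts to look and compute and a tool call to move; the robot and the scene stay as the last step left them, time stands still between calls to the robot, and variables do not carry over. Pictures are saved under pics/ and viewed, at most 10 in all, crops included, and the job is handed in when it is done.

Besides the shell and the picture viewer there is one more tool, called after ">>>" by a JSON object that holds its "fn" and its "kwargs". arm_command: Moves the arm, as the interface text tells. Shifts and turns lie within -1 to 1; 1 stands for 75 cm of shift or 60 degrees of turn. Its arguments: {"type":"object","properties":{"steps":{"type":"array"},"grip_force":{"type":"number"}},"required":["steps"]}

```bash
mkdir -p pics; ls
python3 - <<'E'
from plant import *
import cv2
s=get_state(); print(s)
for c in("side","top"):
    p=read_camera(c); cv2.imwrite(f"pics/{c}1.png",p["pixels"][:,:,::-1]); print(c,p["K"],p["R"],p["t"])
    for q in("cap_1_top","cap_1_pin","lid_front","chamber","cap_1_hinge"):
        print(q,[(r["point"],round(r["conf"],2)) for r in recognise(p,q)])
E
```

```text
pics
{'time': 0.0, 'qpos': array([ 1.05403488e+00,  2.87192040e-01,  1.57817044e+00, -2.83846796e-06,
        1.27858048e+00, -1.49987133e-01]), 'dq': array([ 0.00135062,  0.00152759, -0.00091153, -0.00020763, -0.00171264,
        0.0004534 ]), 'joint_efforts': array([-9.32484340e-06, -4.05968285e+01, -2.92627680e+01, -1.44258938e-04,
        5.75214304e-03,  9.15890467e-06]), 'eef_pos': array([0.24169945, 0.62954728, 0.22993313]), 'tcp_rot': array([ 1.82360444e-01,  9.83231045e-01, -1.11089628e-03, -3.83264988e-04]), 'contact_force': array([-0.12765361, -0.42695063, -0.3494591 ]), 'wrist_torque': array([-0.01425343, -0.00507938,  0.04803654]), 'finger_force': 0.0, 'opening': 1.000948394941714}
side [[429.78049297   0.         284.43914985]
 [  0.         429.78049297 213.08640819]
 [  0.           0.           1.        ]] [[-0.91497217 -0.40345611 -0.00700627]
 [-0.31618905  0.72763604 -0.60874483]
 [ 0.25069984 -0.55476928 -0.79333514]] [0.52093552 0.26068607 1.06721247]
cap_1_top [([260.5, 305.2], 0.69), ([217.2, 314.5], 0.43)]
cap_1_pin [([263.5, 305.0], 0.53)]
lid_front [([219.2, 256.3], 0.69)]
chamber [([237.6, 276.1], 0.84)]
cap_1_hinge [([260.6, 304.6], 0.75), ([306.9, 257.9], 0.61)]
top [[500.98067566   0.         278.29882956]
 [  0.         500.98067566 209.27038653]
 [  0.           0.           1.        ]] [[-0.02725634 -0.99955594 -0.01204246]
 [-0.99552346  0.02823309 -0.0901994 ]
 [ 0.09049934  0.00953004 -0.99585092]] [-0.01842801  0.58557531  1.35814875]
cap_1_top [([249.2, 240.1], 0.73), ([236.0, 289.0], 0.24)]
cap_1_pin [([244.6, 239.2], 0.56)]
lid_front [([187.7, 248.5], 0.7)]
chamber [([211.6, 254.0], 0.87), ([235.7, 288.7], 0.2)]
cap_1_hinge [([250.3, 240.2], 0.75)]
```

```bash
cd pics
python3 - <<'E'
import cv2
a=cv2.imread("side1.png")[120:360,130:450];b=cv2.imread("top1.png")[100:340,120:440]
cv2.imwrite("s2.png",cv2.resize(a,(800,600),interpolation=2)); cv2.imwrite("t2.png",cv2.resize(b,(800,600),interpolation=2))
E
```

```text
(no output)
```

View pics/s2.png

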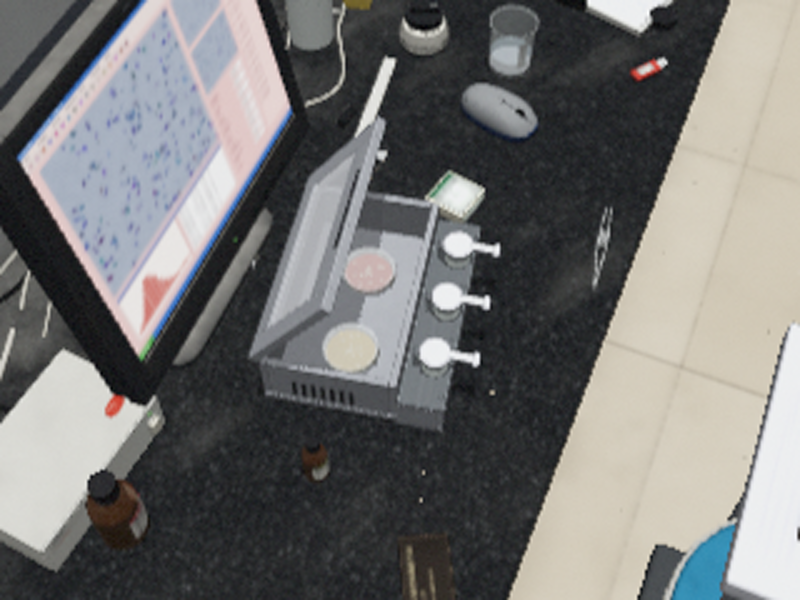

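View pics/t2.png

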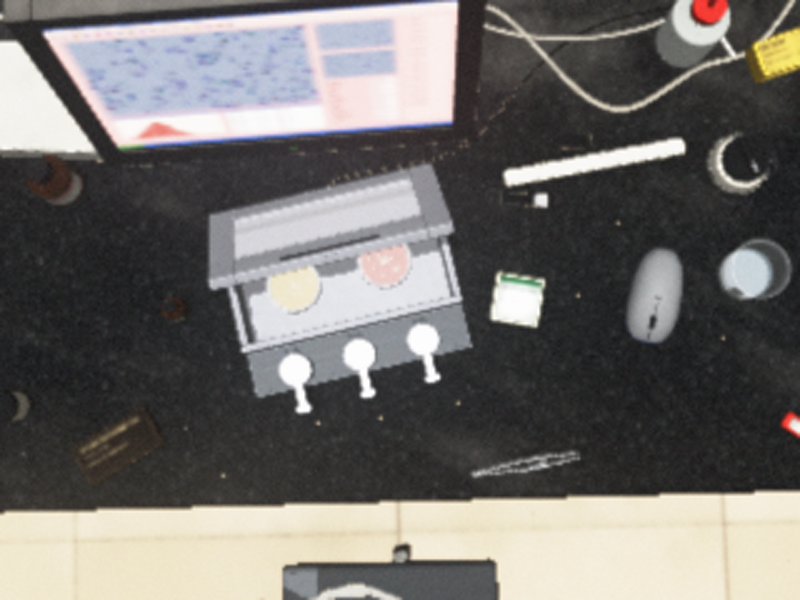

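The side picture shows the lid open and the three white caps at crop (434,352), (446,298) and (457,245), which are bolts 1 to 3. In the top picture they are at crop (295,370), (359,354) and (423,339), with the pins below them at (303,408), (368,393) and (432,377). The lid's front edge runs from about (212,288) to (452,235).

```bash
cat > h.py <<'E'
from plant import *
import numpy as np, cv2
from scipy.optimize import least_squares
from scipy.spatial.transform import Rotation as Ro
def proj(p,X):
    c=np.asarray(X)@p["R"].T+p["t"]; return np.c_[c[:,0]/c[:,2]*p["K"][0,0]+p["K"][0,2],c[:,1]/c[:,2]*p["K"][1,1]+p["K"][1,2]]
def tri(ps,uv):
    P=[p["K"]@np.c_[p["R"],p["t"]] for p in ps]
    X=cv2.triangulatePoints(P[0],P[1],np.array(uv[0],float).T,np.array(uv[1],float).T); return (X[:3]/X[3]).T
def world(pose,L):
    x,y,a=pose; c,s=np.cos(a),np.sin(a); L=np.asarray(L,float)
    return np.c_[x+c*L[:,0]-s*L[:,1],y+s*L[:,0]+c*L[:,1],L[:,2]]
E
python3 - <<'E'
from h import *
S=read_camera("side");T=read_camera("top")
o=lambda l,a,b:np.array(l)/2.5+[a,b]
s=o([(434,352),(446,298),(457,245),(473,358),(486,302),(497,249)],130,120)
t=o([(295,370),(359,354),(423,339),(303,408),(368,393),(432,377)],120,100)
for p,uv,w in((S,s,1),(T,t,1)):   # refine caps with white threshold
    g=p["pixels"].min(2)>190
    n,lab,st,ce=cv2.connectedComponentsWithStats(g.astype(np.uint8))
    for i in range(1,n):
        if 20<st[i,4]<200 and np.min(np.linalg.norm(uv-ce[i],axis=1))<8: print(st[i],ce[i].round(1))
X=tri([S,T],[s,t]); print(X.round(4))
L=[(-62,y,73) for y in(70,0,-70)]+[(-140+0,y,70) for y in(70,0,-70)]
L=np.array(L)/1000.; L[3:,0]=-.062+.018-.06
f=lambda v:np.r_[(proj(S,world(v,L))-s).ravel(),(proj(T,world(v,L))-t).ravel()]
r=least_squares(f,[.75,.05,.2]); print(r.x,np.abs(r.fun).max(),r.fun.reshape(-1,2).round(1))
fe=o([(212,288),(452,235)],120,100); se=o([(330,310),(383,122)],130,120)
print("lid edge ends",tri([S,T],[se,fe]).round(4))
Lw=world(r.x,[(.11,0,.0755)]);print("hinge",Lw)
# front point by lid angle, candidates
for th in(.6,.7,.8,.9,1.):
    q=[(.11-.143*np.cos(th)-.0*np.sin(th),y,.0755+.143*np.sin(th)) for y in(.11,-.11)]
    print(th,(proj(S,world(r.x,q))-[130,120]).dot(2.5*np.eye(2)).round(0).tolist(),((proj(T,world(r.x,q))-[120,100])*2.5).round(0).tolist())
E
```

```text
[308 213  22  10 122] [315.9 217.7]
[303 233  23  11 137] [311.2 238.5]
[298 255  24  12 151] [306.5 261. ]
[283 230  13  23 168] [289.5 238.2]
[257 236  13  23 169] [263.9 244.3]
[231 241  13  24 169] [238.1 250.4]
[[ 0.4813  0.0752  0.0688]
 [ 0.4961  0.0067  0.065 ]
 [ 0.5104 -0.0621  0.0666]
 [ 0.4414  0.0674  0.0716]
 [ 0.4545 -0.0021  0.0702]
 [ 0.4688 -0.0707  0.0713]]
[0.55651833 0.01996089 0.20496978] 1.4505907510013856 [[ 0.3 -0.6]
 [ 0.3 -1.5]
 [ 0.4 -1.1]
 [ 1.   0.5]
 [ 0.1  0.3]
 [-0.4  0.5]
 [-0.5 -0.4]
 [-0.4 -0.1]
 [-0.4 -0.2]
 [-0.1 -0.1]
 [-0.4 -0.2]
 [-0.3  0.1]]
lid edge ends [[ 0.5604  0.1428  0.1926]
 [ 0.608  -0.0914  0.1918]]
hinge [[0.66421572 0.04235003 0.0755    ]]
0.6 [[373.0, 330.0], [418.0, 157.0]] [[235.0, 324.0], [449.0, 274.0]]
0.7 [[363.0, 322.0], [410.0, 149.0]] [[231.0, 315.0], [447.0, 264.0]]
0.8 [[353.0, 314.0], [401.0, 140.0]] [[228.0, 305.0], [445.0, 254.0]]
0.9 [[341.0, 306.0], [391.0, 133.0]] [[224.0, 294.0], [443.0, 242.0]]
1.0 [[328.0, 299.0], [380.0, 126.0]] [[220.0, 281.0], [441.0, 229.0]]
```

```bash
cat >> h.py <<'E'
POSE=[.5565,.020,.205]
def cmd(targets,base=None):
    """targets: (chamber xyz, tilt about chamber y) with tool y along chamber y, tool down"""
    s=get_state(); p0,R0=(s["eef_pos"],Ro.from_quat(s["tcp_rot"])) if base is None else base
    for L,tilt in targets:
        p=world(POSE,[L])[0]
        best=None
        for k in(0,np.pi):
            # tool z = -chamber z ; tool y = +-chamber y
            R=Ro.from_euler("z",POSE[2])*Ro.from_euler("y",tilt)*Ro.from_euler("x",np.pi)*Ro.from_euler("z",k)
            tw=(R0.inv()*R).as_rotvec()
            if best is None or np.linalg.norm(tw)<np.linalg.norm(best): best=tw
        print(p.round(4),"T",(R0.inv().apply(p-p0)/.75).round(4).tolist(),"W",(best/(np.pi/3)).round(4).tolist())
def loc():
    s=get_state();d=s["eef_pos"]-np.array([POSE[0],POSE[1],0]);a=POSE[2];c,n=np.cos(a),np.sin(a)
    print("t",s["time"],"chamber mm",(1000*np.array([c*d[0]+n*d[1],-n*d[0]+c*d[1],d[2]])).round(1),"F",s["contact_force"].round(1),"op",round(s["opening"],3),"q",s["qpos"].round(2))
E
python3 -c "
from h import *
loc();cmd([((.06,0,.30),0),((.06,0,.21),0)])"
```

```text
t 0.7 chamber mm [-183.7  661.4  231.4] F [-0.4  0.9 -0.4] op 1.002 q [ 1.05  0.29  1.58 -0.    1.28 -0.15]
[0.6152 0.0322 0.3   ] T [-0.7504, -0.5657, -0.0915] W [0.0, 0.0, -0.546]
[0.6152 0.0322 0.21  ] T [-0.7504, -0.5657, 0.0285] W [0.0, 0.0, -0.546]
```

>>> {"fn": "arm_command", "kwargs": {"steps": [{"translation": [-0.06,-0.045,-0.08],"twist": [0,0,-0.1],"fingers": -1},{"translation": [-0.75,-0.566,-0.092],"twist": [0,0,-0.546],"fingers": -1},{"translation": [-0.75,-0.566,-0.092],"twist": [0,0,-0.546],"fingers": -1},{"translation": [-0.75,-0.566,-0.092],"twist": [0,0,-0.546],"fingers": -1},{"translation": [-0.75,-0.566,-0.092],"twist": [0,0,-0.546],"fingers": -1}]}}

```text
time: 1.32
eef_pos: [0.3958, 0.3835, 0.2861]
tcp_rot: [-0.103, 0.995, 0.0, 0.0]
contact_force: [0.8, 0.1, -0.0]
opening: -0.002
finger_force: 0.0
```

```bash
python3 -c "
from h import *
loc();cmd([((.06,0,.30),0),((.06,0,.21),0)])"
```

```text
t 1.325 chamber mm [-83.4 388.6 286.1] F [ 0.8  0.1 -0. ] op -0.002 q [ 0.59 -0.03  1.82 -0.    1.34 -1.19]
[0.6152 0.0322 0.3   ] T [-0.1906, -0.5183, -0.0185] W [0.0003, 0.0009, 0.001]
[0.6152 0.0322 0.21  ] T [-0.1905, -0.5184, 0.1015] W [0.0003, 0.0009, 0.001]
```

>>> {"fn": "arm_command", "kwargs": {"steps": [{"translation": [-0.19,-0.518,-0.018],"twist": [0,0,0],"fingers": -1},{"translation": [-0.19,-0.518,-0.018],"twist": [0,0,0],"fingers": -1},{"translation": [-0.19,-0.518,-0.018],"twist": [0,0,0],"fingers": -1},{"translation": [-0.19,-0.518,-0.018],"twist": [0,0,0],"fingers": -1},{"translation": [-0.19,-0.518,-0.018],"twist": [0,0,0],"fingers": -1}]}}

```text
time: 1.95
eef_pos: [0.5609, 0.1181, 0.2963]
tcp_rot: [-0.102, 0.995, 0.0, 0.001]
contact_force: [0.7, 0.5, -0.2]
opening: 0.002
finger_force: 0.0
```

>>> {"fn": "arm_command", "kwargs": {"steps": [{"translation": [-0.055,-0.15,-0.005],"twist": [0,0,0],"fingers": -1},{"translation": [-0.055,-0.15,-0.005],"twist": [0,0,0],"fingers": -1},{"translation": [-0.055,-0.15,-0.005],"twist": [0,0,0],"fingers": -1}]}}

```text
time: 2.33
eef_pos: [0.6246, 0.0145, 0.2992]
tcp_rot: [-0.1, 0.995, -0.0, -0.0]
contact_force: [-0.4, -0.5, -1.0]
opening: -0.001
finger_force: 0.0
```

Run:
```python
from h import *
loc();cmd([((.06,0,.30),0),((.06,0,.21),0)])
p=read_camera("wrist");cv2.imwrite("pics/w1.png",p["pixels"][:,:,::-1])
p=read_camera("side");cv2.imwrite("pics/s3.png",p["pixels"][60:360,130:530,::-1])
```

```text
t 2.325 chamber mm [ 65.6 -19.2 299.2] F [-0.4 -0.5 -1. ] op -0.001 q [-0.14  0.13  1.63 -0.    1.38 -1.91]
[0.6152 0.0322 0.3   ] T [0.0076, 0.0256, -0.0011] W [-0.0005, -0.0003, -0.005]
[0.6152 0.0322 0.21  ] T [0.0076, 0.0256, 0.1189] W [-0.0005, -0.0003, -0.005]
```

View pics/s3.png

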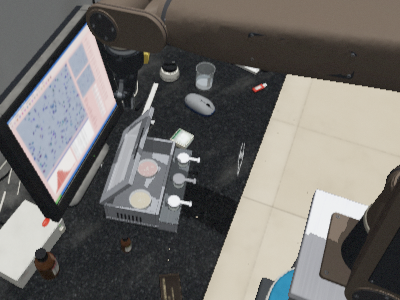

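The side picture shows the hand above the lid, with the monitor behind it. I'll check the monitor's clearance and plan the arc.

Run:
```python
from h import *
S=read_camera("side");T=read_camera("top")
print("monitor LR corner",tri([S,T],[[(252,162)],[(302,152)]]).round(3))
P=lambda th:((.121-.126*np.cos(th)+.012*np.sin(th),0,.0755+.126*np.sin(th)+.012*np.cos(th)),0)
cmd([((.063,0,.2),0)]+[P(t) for t in np.arange(1,-.01,-.125)]+[((-.006,0,.083),0)])
```

```text
monitor LR corner [[ 0.712 -0.1    0.168]]
[0.6182 0.0328 0.2   ] T [0.0023, 0.0188, 0.1328] W [0.0004, -0.0002, 0.0011]
[0.6182 0.0328 0.188 ] T [0.0023, 0.0188, 0.1488] W [0.0004, -0.0002, 0.0011]
[0.6049 0.0301 0.1799] T [0.0204, 0.0188, 0.1596] W [0.0004, -0.0002, 0.0011]
[0.5927 0.0275 0.1702] T [0.037, 0.0188, 0.1726] W [0.0004, -0.0002, 0.0011]
[0.5818 0.0253 0.159 ] T [0.0519, 0.0188, 0.1876] W [0.0004, -0.0002, 0.0011]
[0.5723 0.0233 0.1464] T [0.0647, 0.0189, 0.2042] W [0.0004, -0.0002, 0.0011]
[0.5645 0.0217 0.1328] T [0.0754, 0.0189, 0.2224] W [0.0004, -0.0002, 0.0011]
[0.5583 0.0204 0.1183] T [0.0838, 0.0189, 0.2418] W [0.0004, -0.0002, 0.0011]
[0.554  0.0195 0.1031] T [0.0897, 0.0189, 0.262] W [0.0004, -0.0002, 0.0011]
[0.5516 0.019  0.0875] T [0.093, 0.0188, 0.2828] W [0.0004, -0.0002, 0.0011]
[0.5506 0.0188 0.083 ] T [0.0943, 0.0188, 0.2888] W [0.0004, -0.0002, 0.0011]
```

>>> {"fn": "arm_command", "kwargs": {"steps": [{"translation": [0.01,0.019,0.06],"twist": [0,0,0],"fingers": -1},{"translation": [0.01,0.019,0.11],"twist": [0,0,0],"fingers": -1},{"translation": [0.014,0.019,0.15],"twist": [0,0,0],"fingers": -1},{"translation": [0.022,0.019,0.16],"twist": [0,0,0],"fingers": -1},{"translation": [0.037,0.019,0.173],"twist": [0,0,0],"fingers": -1}]}}

```text
time: 3.15
eef_pos: [0.5941, 0.0276, 0.1716]
tcp_rot: [-0.103, 0.995, 0.0, 0.002]
contact_force: [1.7, 2.0, 1.5]
opening: 0.003
finger_force: 1.1
```

Run:
```python
from h import *
loc()
P=lambda th:((.121-.126*np.cos(th)+.012*np.sin(th),0,.0755+.126*np.sin(th)+.012*np.cos(th)),0)
cmd([P(t) for t in np.arange(.75,-.01,-.125)]+[((-.006,0,.083),0)])
```

```text
t 3.15 chamber mm [ 38.4  -0.2 171.6] F [1.7 2.  1.5] op 0.003 q [-0.12  0.16  1.83  0.    1.14 -1.9 ]
[0.5927 0.0275 0.1702] T [0.0019, 0.0002, 0.0019] W [-0.0003, 0.0044, 0.0012]
[0.5818 0.0253 0.159 ] T [0.0168, 0.0003, 0.0168] W [-0.0003, 0.0044, 0.0012]
[0.5723 0.0233 0.1464] T [0.0298, 0.0003, 0.0334] W [-0.0003, 0.0044, 0.0012]
[0.5645 0.0217 0.1328] T [0.0406, 0.0003, 0.0515] W [-0.0003, 0.0044, 0.0012]
[0.5583 0.0204 0.1183] T [0.049, 0.0003, 0.0708] W [-0.0003, 0.0044, 0.0012]
[0.554  0.0195 0.1031] T [0.055, 0.0003, 0.091] W [-0.0003, 0.0044, 0.0012]
[0.5516 0.019  0.0875] T [0.0584, 0.0003, 0.1118] W [-0.0003, 0.0044, 0.0012]
[0.5506 0.0188 0.083 ] T [0.0597, 0.0003, 0.1178] W [-0.0003, 0.0044, 0.0012]
```

In contact, pushing the lid down.

>>> {"fn": "arm_command", "kwargs": {"steps": [{"translation": [0.015,0,0.017],"twist": [0,0,0],"fingers": -1},{"translation": [0.028,0,0.034],"twist": [0,0,0],"fingers": -1},{"translation": [0.039,0,0.052],"twist": [0,0,0],"fingers": -1},{"translation": [0.047,0,0.07],"twist": [0,0,0],"fingers": -1},{"translation": [0.053,0,0.091],"twist": [0,0,0],"fingers": -1}]}}

```text
time: 3.78
eef_pos: [0.5539, 0.0182, 0.1006]
tcp_rot: [-0.102, 0.995, -0.0, -0.0]
contact_force: [1.7, -0.5, 1.8]
opening: -0.003
finger_force: 0.8
```

>>> {"fn": "arm_command", "kwargs": {"steps": [{"translation": [0.003,0,0.012],"twist": [0,0,0],"fingers": -1},{"translation": [0.004,0,0.02],"twist": [0,0,0],"fingers": -1},{"translation": [0.004,0,0.023],"twist": [0,0,0],"fingers": -1}]}}

```text
time: 4.15
eef_pos: [0.5513, 0.0177, 0.0873]
tcp_rot: [-0.103, 0.995, 0.0, -0.002]
contact_force: [-11.7, 1.2, 25.9]
opening: -0.003
finger_force: 12.4
```

```bash
python3 -c "
from h import *
loc();print(get_state()['joint_efforts'].round(1))"
```

```text
t 4.15 chamber mm [-5.6 -1.2 87.3] F [-11.7   1.2  25.9] op -0.003 q [-0.15  0.19  1.98 -0.    0.98 -1.93]
[ -0.7 -20.6 -20.2   0.2  -2.9  -0. ]
```

Lid is shut (tip at 87.3 mm with 26 N). Next: the taps.

```bash
python3 -c "
from h import *
cmd([((-.005,0,.115),0),((-.062,0,.115),0),((-.062,0,.08),0),((-.062,0,.071),0)])"
```

```text
[0.5516 0.019  0.115 ] T [-0.0006, 0.0016, -0.0369] W [0.0005, -0.0037, 0.0007]
[0.4958 0.0074 0.115 ] T [0.0754, 0.0016, -0.0366] W [0.0005, -0.0037, 0.0007]
[0.4958 0.0074 0.08  ] T [0.0752, 0.0016, 0.0101] W [0.0005, -0.0037, 0.0007]
[0.4958 0.0074 0.071 ] T [0.0751, 0.0016, 0.0221] W [0.0005, -0.0037, 0.0007]
```

>>> {"fn": "arm_command", "kwargs": {"steps": [{"translation": [0,0.0016,-0.042],"twist": [0,0,0],"fingers": -1},{"translation": [0.04,0.0016,-0.042],"twist": [0,0,0],"fingers": -1},{"translation": [0.075,0.0016,-0.03],"twist": [0,0,0],"fingers": -1},{"translation": [0.075,0.0016,0.0],"twist": [0,0,0],"fingers": -1},{"translation": [0.075,0.0016,0.0],"twist": [0,0,0],"fingers": -1}]}}

```text
time: 4.78
eef_pos: [0.4942, 0.0077, 0.0824]
tcp_rot: [-0.102, 0.995, 0.001, -0.002]
contact_force: [0.8, -0.7, -0.8]
opening: 0.003
finger_force: 0.0
```

```bash
python3 -c "
from h import *
loc();cmd([((-.062,0,.08),0),((-.062,0,.071),0)])"
```

```text
t 4.775 chamber mm [-63.5   0.7  82.4] F [ 0.8 -0.7 -0.8] op 0.003 q [-0.19  0.07  2.12 -0.    0.95 -1.97]
[0.4958 0.0074 0.08  ] T [-0.002, -0.0009, 0.0032] W [0.0015, -0.0044, -0.0001]
[0.4958 0.0074 0.071 ] T [-0.0021, -0.0009, 0.0152] W [0.0015, -0.0044, -0.0001]
```

>>> {"fn": "arm_command", "kwargs": {"steps": [{"translation": [-0.001,0,0.009],"twist": [0,0,0],"fingers": -1},{"translation": [-0.001,0,0.0145],"twist": [0,0,0],"fingers": -1},{"translation": [-0.001,0,0.0145],"twist": [0,0,0],"fingers": -1}]}}

```text
time: 5.15
eef_pos: [0.4969, 0.0077, 0.0734]
tcp_rot: [-0.102, 0.995, 0.0, -0.0]
contact_force: [-0.2, 0.2, -0.0]
opening: -0.0
finger_force: 0.0
```

>>> {"fn": "arm_command", "kwargs": {"steps": [{"translation": [0,0,0.003],"twist": [0,0,0],"fingers": -1},{"translation": [0,0,0.004],"twist": [0,0,0],"fingers": -1}]}}

```text
time: 5.4
eef_pos: [0.4972, 0.0077, 0.0711]
tcp_rot: [-0.102, 0.995, -0.0, 0.0]
contact_force: [-1.0, 1.0, 2.9]
opening: 0.0
finger_force: 1.6
```

>>> {"fn": "arm_command", "kwargs": {"steps": [{"translation": [0,0,0.0015],"twist": [0,0,0],"fingers": -1},{"translation": [0,0,0.0025],"twist": [0,0,0],"fingers": -1}]}}

```text
time: 5.65
eef_pos: [0.4972, 0.0077, 0.0689]
tcp_rot: [-0.102, 0.995, -0.0, 0.001]
contact_force: [-0.8, -0.3, 4.1]
opening: 0.001
finger_force: 1.6
```

Force stays at about 4 N while the cap sinks, so bolt 2 looks loose. Pressing on.

>>> {"fn": "arm_command", "kwargs": {"steps": [{"translation": [0,0,0.003],"twist": [0,0,0],"fingers": -1},{"translation": [0,0,0.0055],"twist": [0,0,0],"fingers": -1},{"translation": [0,0,0.0055],"twist": [0,0,0],"fingers": -1}]}}

```text
time: 6.02
eef_pos: [0.4972, 0.0077, 0.0649]
tcp_rot: [-0.102, 0.995, -0.0, 0.0]
contact_force: [-0.8, 0.6, 5.4]
opening: 0.004
finger_force: 2.6
```

>>> {"fn": "arm_command", "kwargs": {"steps": [{"translation": [0,0,0.002],"twist": [0,0,0],"fingers": -1},{"translation": [0,0,0.0045],"twist": [0,0,0],"fingers": -1},{"translation": [0,0,0.0045],"twist": [0,0,0],"fingers": -1}]}}

```text
time: 6.4
eef_pos: [0.4974, 0.0076, 0.0643]
tcp_rot: [-0.103, 0.995, -0.0, -0.001]
contact_force: [-8.6, 1.3, 22.3]
opening: -0.002
finger_force: 11.0
```

Bolt 2 is fully down (22 N at 64 mm). I'll tap the other two as asked.

>>> {"fn": "arm_command", "kwargs": {"steps": [{"translation": [0,0,-0.04],"twist": [0,0,0],"fingers": -1},{"translation": [0,0,-0.045],"twist": [0,0,0],"fingers": -1},{"translation": [0,0,-0.045],"twist": [0,0,0],"fingers": -1}]}}

```text
time: 6.78
eef_pos: [0.4962, 0.0078, 0.0939]
tcp_rot: [-0.102, 0.995, 0.0, -0.0]
contact_force: [0.3, 0.2, -0.5]
opening: 0.003
finger_force: 0.0
```

```bash
python3 -c "
from h import *
loc();cmd([((-.062,.07,.095),0),((-.062,.07,.078),0),((-.062,.07,.0705),0)])"
```

```text
t 6.775 chamber mm [-61.5   0.3  93.9] F [ 0.3  0.2 -0.5] op 0.003 q [-0.19  0.06  2.11 -0.    0.97 -1.96]
[0.4815 0.0759 0.095 ] T [0.0007, 0.093, -0.0014] W [0.0003, -0.0009, -0.0]
[0.4815 0.0759 0.078 ] T [0.0007, 0.093, 0.0213] W [0.0003, -0.0009, -0.0]
[0.4815 0.0759 0.0705] T [0.0007, 0.093, 0.0313] W [0.0003, -0.0009, -0.0]
```

>>> {"fn": "arm_command", "kwargs": {"steps": [{"translation": [0.0007,0.06,-0.0015],"twist": [0,0,0],"fingers": -1},{"translation": [0.0007,0.093,-0.0015],"twist": [0,0,0],"fingers": -1},{"translation": [0.0007,0.093,0.015],"twist": [0,0,0],"fingers": -1},{"translation": [0.0007,0.093,0.024],"twist": [0,0,0],"fingers": -1},{"translation": [0.0007,0.093,0.0295],"twist": [0,0,0],"fingers": -1}]}}

```text
time: 7.4
eef_pos: [0.4811, 0.0752, 0.0719]
tcp_rot: [-0.102, 0.995, 0.0, -0.002]
contact_force: [-7.9, 0.2, 16.1]
opening: 0.001
finger_force: 8.4
```

>>> {"fn": "arm_command", "kwargs": {"steps": [{"translation": [0,0,0.001],"twist": [0,0,0],"fingers": -1},{"translation": [0,0,0.002],"twist": [0,0,0],"fingers": -1}]}}

```text
time: 7.65
eef_pos: [0.4812, 0.0752, 0.072]
tcp_rot: [-0.102, 0.995, 0.0, -0.002]
contact_force: [-8.1, -0.2, 13.6]
opening: 0.001
finger_force: 6.8
```

Bolt 1 is tight: 16 N without sinking. Next is bolt 3.

>>> {"fn": "arm_command", "kwargs": {"steps": [{"translation": [0,0,-0.035],"twist": [0,0,0],"fingers": -1},{"translation": [0,-0.07,-0.035],"twist": [0,0,0],"fingers": -1},{"translation": [0,-0.14,-0.035],"twist": [0,0,0],"fingers": -1},{"translation": [0,-0.187,-0.032],"twist": [0,0,0],"fingers": -1},{"translation": [0,-0.187,-0.032],"twist": [0,0,0],"fingers": -1}]}}

```text
time: 8.28
eef_pos: [0.5111, -0.0643, 0.095]
tcp_rot: [-0.1, 0.995, -0.0, 0.0]
contact_force: [-0.1, -0.7, -0.3]
opening: 0.001
finger_force: 0.0
```

```bash
python3 -c "
from h import *
loc();cmd([((-.062,-.07,.078),0),((-.062,-.07,.0715),0)])"
```

```text
t 8.275 chamber mm [-61.6 -73.3  95. ] F [-0.1 -0.7 -0.3] op 0.001 q [-0.32  0.09  2.07 -0.    0.98 -2.09]
[ 0.51   -0.0612  0.078 ] T [0.0005, 0.0044, 0.0227] W [-0.0003, 0.0001, -0.0047]
[ 0.51   -0.0612  0.0715] T [0.0005, 0.0044, 0.0313] W [-0.0003, 0.0001, -0.0047]
```

>>> {"fn": "arm_command", "kwargs": {"steps": [{"translation": [0,0.003,0.02],"twist": [0,0,-0.004],"fingers": -1},{"translation": [0,0.003,0.027],"twist": [0,0,-0.004],"fingers": -1},{"translation": [0,0.003,0.031],"twist": [0,0,-0.004],"fingers": -1},{"translation": [0,0.003,0.032],"twist": [0,0,-0.004],"fingers": -1}]}}

```text
time: 8.78
eef_pos: [0.5088, -0.0579, 0.0721]
tcp_rot: [-0.105, 0.994, 0.001, -0.003]
contact_force: [-8.2, 1.8, 13.8]
opening: -0.001
finger_force: 6.7
```

Bolt 3 is tight too, so bolt 2 is the loose one. Moving above pin 2 with the fingers partly open.

>>> {"fn": "arm_command", "kwargs": {"steps": [{"translation": [0,0,-0.045],"twist": [0,0,0],"fingers": -1},{"translation": [0,0,-0.085],"twist": [0,0,0],"fingers": -0.1},{"translation": [0,0,-0.085],"twist": [0,0,0],"fingers": -0.1}]}}

```text
time: 9.15
eef_pos: [0.512, -0.0589, 0.1375]
tcp_rot: [-0.105, 0.994, -0.001, 0.003]
contact_force: [0.2, -0.2, -0.6]
opening: 0.42
finger_force: 0.0
```

```bash
python3 -c "
from h import *
loc();cmd([((-.104,0,.135),0)])"
```

```text
t 9.15 chamber mm [-59.7 -68.2 137.5] F [ 0.2 -0.2 -0.6] op 0.42 q [-0.31  0.03  2.05  0.    1.06 -2.09]
[ 0.4547 -0.0012  0.135 ] T [0.0586, 0.0913, 0.0027] W [-0.0027, 0.0049, 0.0054]
```

>>> {"fn": "arm_command", "kwargs": {"steps": [{"translation": [0.0586,0.091,0.003],"twist": [0,0.003,0.005],"fingers": -0.1},{"translation": [0.0586,0.091,0.003],"twist": [0,0.003,0.005],"fingers": -0.1},{"translation": [0.0586,0.091,0.003],"twist": [0,0.003,0.005],"fingers": -0.1}]}}

```text
time: 9.52
eef_pos: [0.4518, -0.0005, 0.1315]
tcp_rot: [-0.103, 0.995, -0.0, -0.002]
contact_force: [0.5, 0.3, 0.6]
opening: 0.449
finger_force: 0.0
```

Run:
```python
from h import *
loc()
s=get_state();p=read_camera("wrist");Tc=p["T_tool_cam"];Rw=Ro.from_quat(s["tcp_rot"]).as_matrix()
Rc=Rw@Tc[:3,:3];tc=Rw@Tc[:3,3]+s["eef_pos"]; p["R"]=Rc.T;p["t"]=-Rc.T@tc
im=p["pixels"][:,:,::-1].copy()
L=[(-.104,.008,.062),(-.104,-.008,.062),(-.062,0,.065),(-.104,.07,.07),(-.062,.07,.073),(-.104,-.07,.07)]
uv=proj(p,world(POSE,L)); print(uv.round(0))
for u,v in uv: cv2.circle(im,(int(u),int(v)),4,(0,0,255),1)
cv2.imwrite("pics/w2.png",im)
```

```text
t 9.525 chamber mm [-106.7    1.2  131.5] F [0.5 0.3 0.6] op 0.449 q [-0.23 -0.11  2.19 -0.    1.06 -2.  ]
[[287. 223.]
 [265. 223.]
 [276. 277.]
 [375. 226.]
 [372. 282.]
 [177. 226.]]
```

View pics/w2.png

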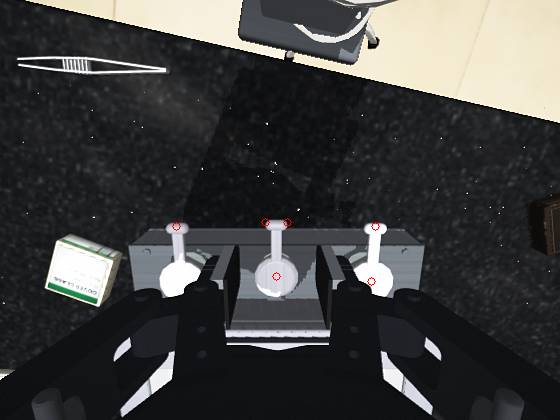

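The wrist picture confirms the model: pin 2 is at row 224, columns 265–287, right under the predicted marks, and cap 2 is darker and lower. Descending.

```bash
python3 -c "
from h import *
loc();cmd([((-.104,0,.08),0),((-.104,0,.048),0)])"
```

```text
t 9.575 chamber mm [-1.057e+02  1.000e-01  1.323e+02] F [ 0.7  0.3 -0.2] op 0.447 q [-0.23 -0.1   2.19 -0.    1.06 -2.  ]
[ 0.4547 -0.0012  0.08  ] T [-0.0024, -0.0002, 0.0697] W [-0.0004, -0.0029, 0.0002]
[ 0.4547 -0.0012  0.048 ] T [-0.0025, -0.0001, 0.1123] W [-0.0004, -0.0029, 0.0002]
```

>>> {"fn": "arm_command", "kwargs": {"steps": [{"translation": [-0.002,0,0.06],"twist": [0,0,0],"fingers": -0.1},{"translation": [-0.002,0,0.09],"twist": [0,0,0],"fingers": -0.1},{"translation": [-0.002,0,0.112],"twist": [0,0,0],"fingers": -0.1},{"translation": [-0.002,0,0.112],"twist": [0,0,0],"fingers": -0.1}], "grip_force": 20}}

```text
time: 10.07
eef_pos: [0.454, -0.0017, 0.0477]
tcp_rot: [-0.101, 0.995, 0.0, -0.003]
contact_force: [1.2, 0.6, -0.6]
opening: 0.451
finger_force: 0.0
```

```bash
python3 -c "
from h import *
loc();cmd([((-.104,0,.048),0)])"
```

```text
t 10.075 chamber mm [-104.8   -0.4   47.7] F [ 1.2  0.6 -0.6] op 0.451 q [-0.23  0.05  2.23 -0.    0.87 -2.  ]
[ 0.4547 -0.0012  0.048 ] T [-0.001, 0.0006, -0.0004] W [0.0008, -0.005, -0.0017]
```

Well placed; closing on the pin.

>>> {"fn": "arm_command", "kwargs": {"steps": [{"translation": [0,0,0],"twist": [0,0,0],"fingers": -0.75},{"translation": [0,0,0],"twist": [0,0,0],"fingers": -0.75},{"translation": [0,0,0],"twist": [0,0,0],"fingers": -0.75},{"translation": [0,0,0],"twist": [0,0,0],"fingers": -0.75}], "grip_force": 20}}

```text
time: 10.58
eef_pos: [0.4551, -0.0011, 0.0495]
tcp_rot: [-0.102, 0.995, -0.0, -0.0]
contact_force: [2.1, 4.0, 0.8]
opening: 0.153
finger_force: 19.5
```

```bash
python3 -c "
from h import *
loc();print(get_state()['finger_force'])
P=lambda a:((-.044-.0601*np.cos(a+.05)-.0008,-.0004,.059+.0601*np.sin(a+.05)-.0143),0)
cmd([P(a) for a in np.arange(0,1.31,.13)])"
```

```text
t 10.575 chamber mm [-103.6   -0.    49.5] F [2.1 4.  0.8] op 0.153 q [-0.23  0.04  2.23 -0.    0.87 -2.  ]
19.501628279685974
[ 0.454  -0.0017  0.0477] T [0.0016, -0.0005, 0.0024] W [-0.0002, -0.0007, -0.0012]
[ 0.4548 -0.0015  0.0555] T [0.0004, -0.0005, -0.008] W [-0.0002, -0.0007, -0.0012]
[ 0.4567 -0.0012  0.063 ] T [-0.0021, -0.0005, -0.0181] W [-0.0002, -0.0007, -0.0012]
[ 0.4595 -0.0006  0.0703] T [-0.0059, -0.0005, -0.0278] W [-0.0002, -0.0007, -0.0012]
[4.632e-01 2.000e-04 7.710e-02] T [-0.0109, -0.0005, -0.0369] W [-0.0002, -0.0007, -0.0012]
[0.4677 0.0011 0.0834] T [-0.0171, -0.0005, -0.0453] W [-0.0002, -0.0007, -0.0012]
[0.473  0.0022 0.089 ] T [-0.0243, -0.0005, -0.0528] W [-0.0002, -0.0007, -0.0012]
[0.479  0.0035 0.0939] T [-0.0324, -0.0005, -0.0593] W [-0.0002, -0.0007, -0.0012]
[0.4855 0.0048 0.098 ] T [-0.0413, -0.0005, -0.0647] W [-0.0002, -0.0007, -0.0012]
[0.4925 0.0063 0.1011] T [-0.0508, -0.0005, -0.0689] W [-0.0002, -0.0007, -0.0012]
[0.4998 0.0078 0.1033] T [-0.0608, -0.0005, -0.0719] W [-0.0002, -0.0007, -0.0012]
```

>>> {"fn": "arm_command", "kwargs": {"steps": [{"translation": [-0.001,0,-0.01],"twist": [0,0,0],"fingers": -0.75},{"translation": [-0.004,0,-0.02],"twist": [0,0,0],"fingers": -0.75},{"translation": [-0.008,0,-0.03],"twist": [0,0,0],"fingers": -0.75},{"translation": [-0.008,0,-0.03],"twist": [0,0,0],"fingers": -0.75}]}}

```text
time: 11.08
eef_pos: [0.4597, -0.0001, 0.0714]
tcp_rot: [-0.102, 0.995, -0.0, -0.002]
contact_force: [-1.3, 2.0, -1.7]
opening: 0.155
finger_force: 19.5
```

```bash
python3 -c "
from h import *
loc();print(get_state()['finger_force'])
p=read_camera('side');cv2.imwrite('pics/s4.png',cv2.resize(p['pixels'][180:320,230:390,::-1],(640,560),interpolation=2))"
```

```text
t 11.075 chamber mm [-98.9   0.   71.4] F [-1.3  2.  -1.7] op 0.155 q [-0.22  0.01  2.21 -0.    0.93 -1.99]
19.49695497751236
```

View pics/s4.png

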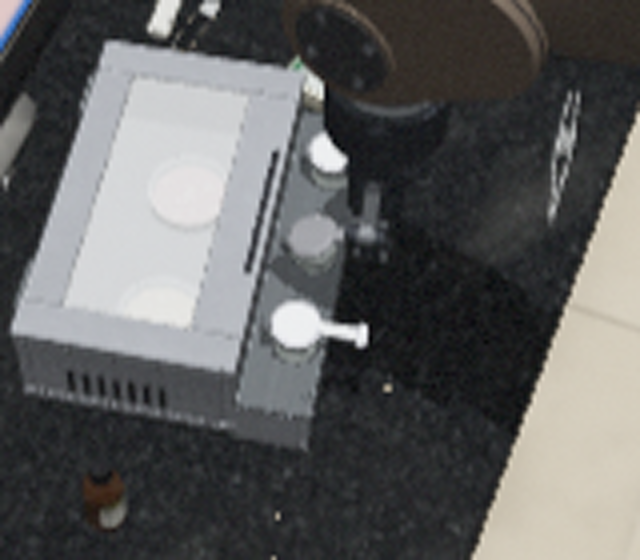

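Side view: the lid is shut, cap 1 is shut at (300,325), and the gripper holds the middle pin at (370,230). Continuing the arc.

>>> {"fn": "arm_command", "kwargs": {"steps": [{"translation": [-0.005,0,-0.009],"twist": [0,0,0],"fingers": -0.75},{"translation": [-0.011,0,-0.017],"twist": [0,0,0],"fingers": -0.75},{"translation": [-0.018,0,-0.0245],"twist": [0,0,0],"fingers": -0.75},{"translation": [-0.018,0,-0.0245],"twist": [0,0,0],"fingers": -0.75}]}}

```text
time: 11.62
eef_pos: [0.4741, 0.0028, 0.0903]
tcp_rot: [-0.102, 0.995, -0.0, -0.001]
contact_force: [-2.0, 2.2, 0.7]
opening: 0.158
finger_force: 19.5
```

>>> {"fn": "arm_command", "kwargs": {"steps": [{"translation": [-0.008,0,-0.006],"twist": [0,0,0],"fingers": -0.75},{"translation": [-0.017,0,-0.011],"twist": [0,0,0],"fingers": -0.75},{"translation": [-0.0265,0,-0.015],"twist": [0,0,0],"fingers": -0.75},{"translation": [-0.033,0,-0.0165],"twist": [0,0,0],"fingers": -0.75},{"translation": [-0.033,0,-0.0165],"twist": [0,0,0],"fingers": -0.75}]}}

```text
time: 12.25
eef_pos: [0.4986, 0.0077, 0.1022]
tcp_rot: [-0.102, 0.995, -0.0, -0.001]
contact_force: [-2.2, 2.2, 2.4]
opening: 0.155
finger_force: 19.7
```

```bash
python3 -c "
from h import *
loc();s=get_state();print(s['finger_force'])
p=read_camera('side');a=cv2.resize(p['pixels'][200:300,250:350,::-1],(400,400),interpolation=2)
s=get_state();p=read_camera('wrist');b=cv2.resize(p['pixels'][120:420,130:430,::-1],(400,400),interpolation=2)
cv2.imwrite('pics/s5.png',np.hstack([a,b]))
Tc=p['T_tool_cam'];Rw=Ro.from_quat(s['tcp_rot']).as_matrix()
Rc=Rw@Tc[:3,:3];tc=Rw@Tc[:3,3]+s['eef_pos']; p['R']=Rc.T;p['t']=-Rc.T@tc
for a in (0.,.8,1.0,1.2,1.3): print(a,((proj(p,world(POSE,[(-.044-.06*np.cos(a+.05),0,.059+.06*np.sin(a+.05)),(-.062,0,.065)]))-[130,120])*4/3+[400,0]).round(0).tolist())
"
```

```text
t 12.25 chamber mm [-59.2  -0.3 102.2] F [-2.2  2.2  2.4] op 0.155 q [-0.19  0.05  2.1  -0.    0.99 -1.96]
19.7437584400177
0.0 [[598.0, 58.0], [598.0, 148.0]]
0.8 [[598.0, 129.0], [598.0, 148.0]]
1.0 [[598.0, 162.0], [598.0, 148.0]]
1.2 [[598.0, 196.0], [598.0, 148.0]]
1.3 [[598.0, 214.0], [598.0, 148.0]]
```

View pics/s5.png

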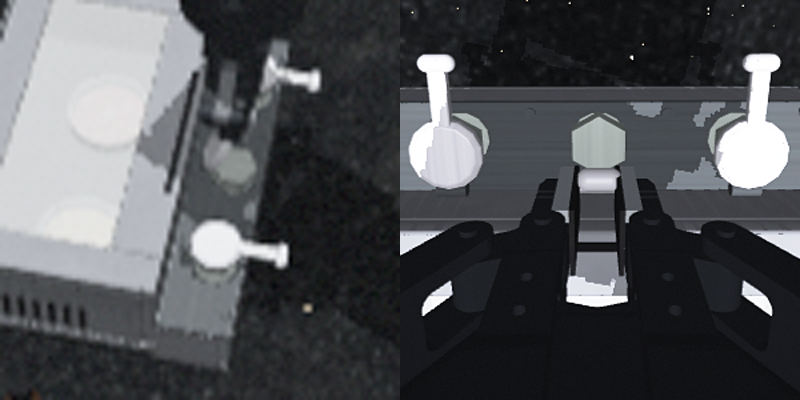

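The wrist view shows the cap up, the hex head bare at (600,142) and the pin between the pads at (600,180), which suggests about 1.1 rad. The neighbouring caps are shut. I'll go farther back along the arc for margin.

>>> {"fn": "arm_command", "kwargs": {"steps": [{"translation": [-0.004,0,-0.0005],"twist": [0,0,0],"fingers": -0.75},{"translation": [-0.008,0,-0.001],"twist": [0,0,0],"fingers": -0.75},{"translation": [-0.008,0,-0.001],"twist": [0,0,0],"fingers": -0.75}]}}

```text
time: 12.72
eef_pos: [0.5044, 0.0084, 0.1025]
tcp_rot: [-0.102, 0.995, -0.001, -0.001]
contact_force: [0.4, -0.1, 0.6]
opening: 0.129
finger_force: 0.0
```

```bash
python3 -c "
from h import *
loc()
p=read_camera('side');a=cv2.resize(p['pixels'][200:260,280:340,::-1],(400,400),interpolation=2)
for g in (0.,.8,1.0,1.2,1.4): print(g,((proj(p,world(POSE,[(-.044-.06*np.cos(g+.05),0,.059+.06*np.sin(g+.05))]))-[280,200])*20/3).round(0).tolist())
s=get_state();p=read_camera('wrist');b=cv2.resize(p['pixels'][180:300,220:340,::-1],(400,400),interpolation=2)
cv2.imwrite('pics/s6.png',np.hstack([a,b]))
Tc=p['T_tool_cam'];Rw=Ro.from_quat(s['tcp_rot']).as_matrix()
Rc=Rw@Tc[:3,:3];tc=Rw@Tc[:3,3]+s['eef_pos']; p['R']=Rc.T;p['t']=-Rc.T@tc
for g in (0.8,1.0,1.2,1.3,1.4): print(g,((proj(p,world(POSE,[(-.044-.06*np.cos(g+.05),y,.059+.06*np.sin(g+.05)) for y in (-.008,.008)]+[(-.062,0,.059)]))-[220,180])*10/3+[400,0]).round(0).tolist())
print('pads tool z -19,-10,0:',((proj(p,s['eef_pos']+Rw.dot(np.array([[0,0,-.019],[0,0,-.012],[0,0,0]]).T).T)-[220,180])*10/3+[400,0]).round(0).tolist())
"
```

```text
t 12.725 chamber mm [-53.4  -0.8 102.5] F [ 0.4 -0.1  0.6] op 0.129 q [-0.18  0.06  2.09 -0.    0.99 -1.96]
0.0 [[295.0, 285.0]]
0.8 [[250.0, 216.0]]
1.0 [[226.0, 201.0]]
1.2 [[198.0, 189.0]]
1.4 [[168.0, 180.0]]
0.8 [[542.0, 82.0], [653.0, 82.0], [596.0, 130.0]]
1.0 [[540.0, 163.0], [655.0, 163.0], [596.0, 130.0]]
1.2 [[540.0, 250.0], [656.0, 250.0], [596.0, 130.0]]
1.3 [[540.0, 294.0], [656.0, 294.0], [596.0, 130.0]]
1.4 [[540.0, 336.0], [656.0, 336.0], [596.0, 130.0]]
pads tool z -19,-10,0: [[594.0, 331.0], [594.0, 306.0], [593.0, 269.0]]
```

View pics/s6.png

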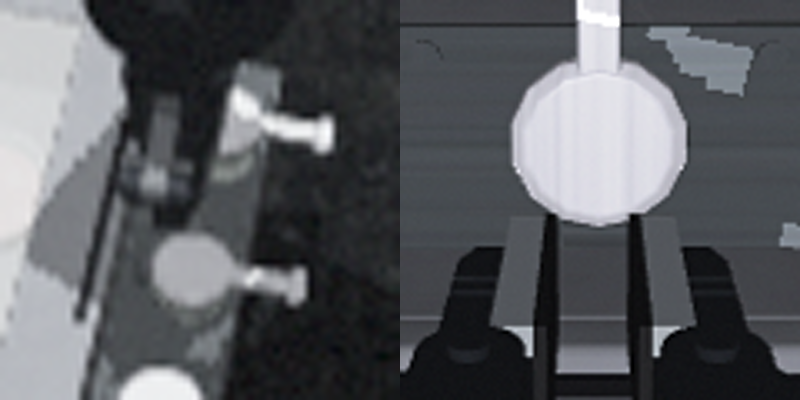

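The pin slid out of the front of the pads and the cap fell shut. The side and wrist crops show cap 2 flat, and the other caps and the lid shut. I'll re-press the bolt to be sure it is down, then regrasp with more force and the pin towards the back of the pads.

>>> {"fn": "arm_command", "kwargs": {"steps": [{"translation": [0.011,0,0],"twist": [0,0,0],"fingers": -1},{"translation": [0.011,0,0.02],"twist": [0,0,0],"fingers": -1},{"translation": [0.011,0,0.04],"twist": [0,0,0],"fingers": -1},{"translation": [0.011,0,0.049],"twist": [0,0,0],"fingers": -1},{"translation": [0.011,0,0.052],"twist": [0,0,0],"fingers": -1}], "grip_force": 20}}

```text
time: 13.45
eef_pos: [0.4942, 0.0073, 0.0643]
tcp_rot: [-0.102, 0.995, 0.0, -0.005]
contact_force: [-10.0, 0.5, 19.2]
opening: 0.003
finger_force: 10.0
```

>>> {"fn": "arm_command", "kwargs": {"steps": [{"translation": [0,0,-0.04],"twist": [0,0,0],"fingers": -1},{"translation": [0.02,0,-0.06],"twist": [0,0,0],"fingers": -0.2},{"translation": [0.063,0,-0.06],"twist": [0,0,0],"fingers": -0.2},{"translation": [0.063,0,-0.06],"twist": [0,0,0],"fingers": -0.2},{"translation": [0.063,0,-0.06],"twist": [0,0,0],"fingers": -0.2}]}}

```text
time: 14.08
eef_pos: [0.4497, -0.0024, 0.1086]
tcp_rot: [-0.102, 0.995, -0.0, -0.001]
contact_force: [1.1, 0.5, 0.4]
opening: 0.401
finger_force: 0.0
```

Run:
```python
from h import *
loc();cmd([((-.109,0,.08),0),((-.109,0,.047),0)])
s=get_state();p=read_camera('wrist');print(p['K'][0,0],p['T_tool_cam'].round(3).tolist())
Tc=p['T_tool_cam'];Rw=Ro.from_quat(s['tcp_rot']).as_matrix()
Rc=Rw@Tc[:3,:3];tc=Rw@Tc[:3,3]+s['eef_pos']; p['R']=Rc.T;p['t']=-Rc.T@tc
print([(r['point'],round(r['conf'],2)) for r in recognise(p,'cap_2_pin')],proj(p,world(POSE,[(-.104,0,.062),(-.104,.07,.07),(-.104,-.07,.07)])).round(1).tolist())
v=p['pixels'].min(2).astype(int); u=int(proj(p,world(POSE,[(-.104,0,.062)]))[0,0]); print(u,v[150:300:2,u].tolist(), v[150:300:2,u+8].tolist())
```

```text
t 14.075 chamber mm [-109.1   -0.2  108.6] F [1.1 0.5 0.4] op 0.401 q [-0.23 -0.08  2.21 -0.    1.01 -2.  ]
[ 0.4498 -0.0022  0.08  ] T [-0.0002, 0.0003, 0.0382] W [-0.0001, -0.0024, -0.0012]
[ 0.4498 -0.0022  0.047 ] T [-0.0003, 0.0003, 0.0822] W [-0.0001, -0.0024, -0.0012]
305.3010893672907 [[-0.0, -0.963, -0.27, 0.068], [1.0, -0.0, -0.0, -0.0], [-0.0, -0.27, 0.963, -0.142], [0.0, 0.0, 0.0, 1.0]]
[([288.0, 280.7], 0.88)] [[278.2, 237.0], [388.5, 241.3], [168.0, 241.7]]
278 [20, 22, 18, 17, 16, 14, 18, 17, 16, 6, 191, 25, 25, 15, 20, 22, 16, 15, 18, 14, 18, 24, 24, 20, 19, 17, 19, 23, 16, 14, 18, 19, 14, 14, 14, 16, 18, 19, 19, 15, 15, 25, 143, 180, 214, 229, 211, 183, 216, 215, 213, 214, 213, 213, 213, 212, 212, 212, 213, 211, 210, 210, 211, 209, 209, 215, 213, 213, 214, 213, 214, 213, 213, 212, 212] [13, 18, 19, 17, 17, 16, 16, 15, 19, 22, 17, 17, 27, 29, 27, 16, 15, 13, 15, 15, 17, 17, 18, 20, 19, 16, 17, 17, 17, 17, 16, 13, 17, 24, 23, 22, 19, 15, 14, 13, 16, 19, 139, 177, 200, 205, 207, 169, 61, 65, 65, 67, 66, 67, 39, 68, 72, 71, 67, 78, 138, 78, 110, 192, 198, 214, 210, 211, 210, 210, 208, 209, 209, 208, 208]
```

>>> {"fn": "arm_command", "kwargs": {"steps": [{"translation": [0,0,0.04],"twist": [0,0,0],"fingers": -0.2},{"translation": [0,0,0.07],"twist": [0,0,0],"fingers": -0.2},{"translation": [0,0,0.082],"twist": [0,0,0],"fingers": -0.2},{"translation": [0,0,0.082],"twist": [0,0,0],"fingers": -0.2}]}}

```text
time: 14.68
eef_pos: [0.4491, -0.0023, 0.0468]
tcp_rot: [-0.102, 0.995, 0.0, -0.002]
contact_force: [0.6, 0.0, 0.5]
opening: 0.4
finger_force: 0.0
```

>>> {"fn": "arm_command", "kwargs": {"steps": [{"translation": [0,0,0],"twist": [0,0,0],"fingers": -0.9},{"translation": [0,0,0],"twist": [0,0,0],"fingers": -0.9},{"translation": [0,0,0],"twist": [0,0,0],"fingers": -0.9},{"translation": [0,0,0],"twist": [0,0,0],"fingers": -0.9}], "grip_force": 60}}

```text
time: 15.18
eef_pos: [0.4498, -0.0022, 0.0479]
tcp_rot: [-0.102, 0.995, -0.0, -0.001]
contact_force: [1.0, 3.4, 0.9]
opening: 0.129
finger_force: 58.4
```

```bash
cat >> h.py <<'E'
def ang():
    loc(); s=get_state();p=read_camera('wrist');Tc=p['T_tool_cam'];Rw=Ro.from_quat(s['tcp_rot']).as_matrix()
    Rc=Rw@Tc[:3,:3];tc=Rw@Tc[:3,3]+s['eef_pos']; p['R']=Rc.T;p['t']=-Rc.T@tc
    g=np.arange(-.05,1.46,.05); uv=proj(p,world(POSE,[(-.044-.06*np.cos(a+.05),0,.059+.06*np.sin(a+.05)) for a in g]))
    print("rows by angle",[(round(a,2),int(r)) for a,r in zip(g,uv[:,1])])
    u=int(uv[0,0]);v=p['pixels'].min(2)
    for c in(u,u+10):
        b=np.flatnonzero(v[180:330,c]>100)+180; print(c,[(int(q[0]),int(q[-1])) for q in np.split(b,np.flatnonzero(np.diff(b)>1)+1) if len(q)])
    print([(r['point'],round(r['conf'],2)) for r in recognise(p,'cap_2_pin')])
E
python3 -c "
from h import *
ang()"
```

```text
t 15.175 chamber mm [-109.     0.    47.9] F [1.  3.4 0.9] op 0.129 q [-0.23  0.03  2.24 -0.    0.87 -2.  ]
rows by angle [(np.float64(-0.05), 280), (np.float64(0.0), 283), (np.float64(0.05), 287), (np.float64(0.1), 291), (np.float64(0.15), 296), (np.float64(0.2), 301), (np.float64(0.25), 306), (np.float64(0.3), 312), (np.float64(0.35), 319), (np.float64(0.4), 326), (np.float64(0.45), 333), (np.float64(0.5), 341), (np.float64(0.55), 349), (np.float64(0.6), 358), (np.float64(0.65), 367), (np.float64(0.7), 376), (np.float64(0.75), 386), (np.float64(0.8), 395), (np.float64(0.85), 405), (np.float64(0.9), 416), (np.float64(0.95), 426), (np.float64(1.0), 436), (np.float64(1.05), 446), (np.float64(1.1), 456), (np.float64(1.15), 466), (np.float64(1.2), 475), (np.float64(1.25), 484), (np.float64(1.3), 493), (np.float64(1.35), 501), (np.float64(1.4), 509), (np.float64(1.45), 516)]
278 [(278, 329)]
288 [(278, 293), (319, 321)]
[([320.8, 276.2], 0.75)]
```

>>> {"fn": "arm_command", "kwargs": {"steps": [{"translation": [-0.001,0,-0.01],"twist": [0,0,0],"fingers": -0.9},{"translation": [-0.0037,0,-0.0205],"twist": [0,0,0],"fingers": -0.9},{"translation": [-0.0075,0,-0.03],"twist": [0,0,0],"fingers": -0.9},{"translation": [-0.0125,0,-0.039],"twist": [0,0,0],"fingers": -0.9},{"translation": [-0.0125,0,-0.039],"twist": [0,0,0],"fingers": -0.9}]}}

```text
time: 15.9
eef_pos: [0.4569, -0.0005, 0.0761]
tcp_rot: [-0.102, 0.995, 0.0, -0.004]
contact_force: [-4.5, 0.6, -1.8]
opening: 0.123
finger_force: 58.4
```

```bash
python3 -c "
from h import *
ang()"|sed 's/np.float64//g'
```

```text
t 15.9 chamber mm [-101.7    0.2   76.1] F [-4.5  0.6 -1.8] op 0.123 q [-0.22  0.    2.21 -0.    0.94 -2.  ]
rows by angle [((-0.05), 243), ((0.0), 245), ((0.05), 248), ((0.1), 251), ((0.15), 254), ((0.2), 258), ((0.25), 261), ((0.3), 266), ((0.35), 270), ((0.4), 275), ((0.45), 280), ((0.5), 286), ((0.55), 292), ((0.6), 298), ((0.65), 305), ((0.7), 312), ((0.75), 319), ((0.8), 326), ((0.85), 333), ((0.9), 341), ((0.95), 349), ((1.0), 356), ((1.05), 364), ((1.1), 372), ((1.15), 380), ((1.2), 387), ((1.25), 394), ((1.3), 402), ((1.35), 408), ((1.4), 415), ((1.45), 421)]
277 [(274, 329)]
287 [(274, 290), (294, 329)]
[([317.5, 278.2], 0.72)]
```

>>> {"fn": "arm_command", "kwargs": {"steps": [{"translation": [-0.0045,0,-0.0084],"twist": [0,0,0],"fingers": -0.9},{"translation": [-0.0115,0,-0.0155],"twist": [0,0,0],"fingers": -0.9},{"translation": [-0.0195,0,-0.0215],"twist": [0,0,0],"fingers": -0.9},{"translation": [-0.0195,0,-0.0215],"twist": [0,0,0],"fingers": -0.9}]}}

```text
time: 16.5
eef_pos: [0.4717, 0.0021, 0.0945]
tcp_rot: [-0.103, 0.995, -0.001, -0.005]
contact_force: [-12.4, -0.6, 10.0]
opening: 0.094
finger_force: 113.4
```

```bash
python3 -c "
from h import *
ang()"|sed 's/np.float64//g'
```

```text
t 16.5 chamber mm [-86.6  -0.3  94.5] F [-12.4  -0.6  10. ] op 0.094 q [-0.21  0.    2.17 -0.01  0.98 -1.98]
rows by angle [((-0.05), 209), ((0.0), 210), ((0.05), 212), ((0.1), 214), ((0.15), 216), ((0.2), 219), ((0.25), 222), ((0.3), 225), ((0.35), 229), ((0.4), 233), ((0.45), 237), ((0.5), 241), ((0.55), 246), ((0.6), 251), ((0.65), 257), ((0.7), 263), ((0.75), 268), ((0.8), 275), ((0.85), 281), ((0.9), 287), ((0.95), 294), ((1.0), 301), ((1.05), 307), ((1.1), 314), ((1.15), 321), ((1.2), 327), ((1.25), 334), ((1.3), 340), ((1.35), 347), ((1.4), 353), ((1.45), 359)]
278 [(252, 306)]
288 []
[([290.2, 275.5], 0.79), ([337.9, 279.2], 0.23)]
```

```bash
python3 -c "
from h import *
p=read_camera('side');a=cv2.resize(p['pixels'][200:260,280:340,::-1],(400,400),interpolation=2)
p=read_camera('wrist');b=cv2.resize(p['pixels'][220:340,220:340,::-1],(400,400),interpolation=2)
cv2.imwrite('pics/s7.png',np.hstack([a,b]))"
```

```text
(no output)
```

View pics/s7.png

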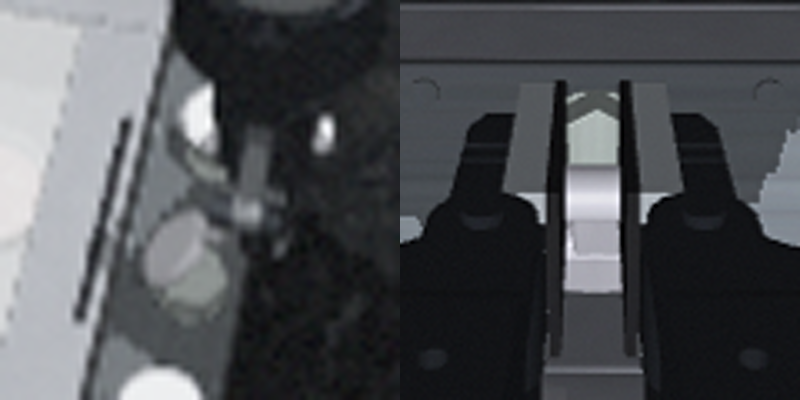

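The cap is at about 0.85 rad with the pin well inside the pads (wrist crop row ~195). The forces show the command running about 2 mm inside the true arc, so I'm widening it.

>>> {"fn": "arm_command", "kwargs": {"steps": [{"translation": [-0.003,0,-0.0045],"twist": [0,0,0],"fingers": -0.9},{"translation": [-0.007,0,-0.0068],"twist": [0,0,0],"fingers": -0.9},{"translation": [-0.007,0,-0.0068],"twist": [0,0,0],"fingers": -0.9}], "grip_force": 50}}

```text
time: 17.08
eef_pos: [0.4768, 0.0032, 0.0988]
tcp_rot: [-0.103, 0.995, -0.001, -0.004]
contact_force: [-10.3, 0.2, 5.8]
opening: 0.091
finger_force: 113.0
```

```bash
python3 -c "
from h import *
ang()"|sed 's/np.float64//g'
```

```text
t 17.075 chamber mm [-81.4  -0.2  98.8] F [-10.3   0.2   5.8] op 0.091 q [-0.2   0.01  2.15 -0.    0.99 -1.98]
rows by angle [((-0.05), 199), ((0.0), 200), ((0.05), 201), ((0.1), 203), ((0.15), 205), ((0.2), 208), ((0.25), 211), ((0.3), 214), ((0.35), 217), ((0.4), 221), ((0.45), 225), ((0.5), 229), ((0.55), 234), ((0.6), 239), ((0.65), 244), ((0.7), 249), ((0.75), 255), ((0.8), 261), ((0.85), 267), ((0.9), 273), ((0.95), 279), ((1.0), 286), ((1.05), 292), ((1.1), 299), ((1.15), 306), ((1.2), 312), ((1.25), 318), ((1.3), 325), ((1.35), 331), ((1.4), 337), ((1.45), 343)]
278 [(242, 269), (271, 296), (318, 318)]
288 [(239, 241), (329, 329)]
[([282.4, 278.4], 0.56)]
```

>>> {"fn": "arm_command", "kwargs": {"steps": [{"translation": [0,0,-0.001],"twist": [0,0,0],"fingers": -0.8},{"translation": [0,0,-0.001],"twist": [0,0,0],"fingers": -0.8}], "grip_force": 30}}

```text
time: 17.42
eef_pos: [0.4771, 0.0033, 0.0991]
tcp_rot: [-0.103, 0.995, -0.001, -0.003]
contact_force: [-7.0, 0.8, 2.2]
opening: 0.104
finger_force: 92.0
```

>>> {"fn": "arm_command", "kwargs": {"steps": [{"translation": [-0.002,0,-0.0015],"twist": [0,0,0],"fingers": -0.75},{"translation": [-0.003,0,-0.002],"twist": [0,0,0],"fingers": -0.75}], "grip_force": 30}}

```text
time: 17.68
eef_pos: [0.4817, 0.0043, 0.1011]
tcp_rot: [-0.102, 0.995, -0.0, 0.0]
contact_force: [-1.7, 3.1, 1.1]
opening: 0.13
finger_force: 56.6
```

```bash
python3 -c "
from h import *
ang()"|sed 's/np.float64//g'
```

```text
t 17.675 chamber mm [-76.5  -0.2 101.1] F [-1.7  3.1  1.1] op 0.13 q [-0.2   0.01  2.14 -0.    0.99 -1.98]
rows by angle [((-0.05), 189), ((0.0), 191), ((0.05), 192), ((0.1), 194), ((0.15), 196), ((0.2), 198), ((0.25), 201), ((0.3), 204), ((0.35), 207), ((0.4), 211), ((0.45), 215), ((0.5), 219), ((0.55), 223), ((0.6), 228), ((0.65), 233), ((0.7), 238), ((0.75), 244), ((0.8), 250), ((0.85), 256), ((0.9), 262), ((0.95), 268), ((1.0), 274), ((1.05), 281), ((1.1), 287), ((1.15), 294), ((1.2), 300), ((1.25), 306), ((1.3), 313), ((1.35), 319), ((1.4), 325), ((1.45), 331)]
278 [(233, 292), (319, 326)]
288 [(231, 232), (238, 265), (276, 291), (319, 326)]
[([282.6, 277.7], 0.85), ([326.2, 276.6], 0.4)]
```

>>> {"fn": "arm_command", "kwargs": {"steps": [{"translation": [-0.0045,0,-0.0015],"twist": [0,0,0],"fingers": -0.75},{"translation": [-0.009,0,-0.003],"twist": [0,0,0],"fingers": -0.75},{"translation": [-0.009,0,-0.003],"twist": [0,0,0],"fingers": -0.75}]}}

```text
time: 18.15
eef_pos: [0.4873, 0.0053, 0.1035]
tcp_rot: [-0.102, 0.995, -0.0, -0.002]
contact_force: [-6.0, 2.2, 6.9]
opening: 0.128
finger_force: 57.0
```

```bash
python3 -c "
from h import *
ang()"|sed 's/np.float64//g'
```

```text
t 18.15 chamber mm [-70.7  -0.3 103.5] F [-6.   2.2  6.9] op 0.128 q [-0.2   0.02  2.13 -0.    0.99 -1.97]
rows by angle [((-0.05), 180), ((0.0), 181), ((0.05), 182), ((0.1), 184), ((0.15), 185), ((0.2), 188), ((0.25), 190), ((0.3), 193), ((0.35), 196), ((0.4), 199), ((0.45), 203), ((0.5), 207), ((0.55), 211), ((0.6), 216), ((0.65), 221), ((0.7), 226), ((0.75), 231), ((0.8), 237), ((0.85), 243), ((0.9), 249), ((0.95), 255), ((1.0), 261), ((1.05), 267), ((1.1), 274), ((1.15), 280), ((1.2), 287), ((1.25), 293), ((1.3), 299), ((1.35), 305), ((1.4), 311), ((1.45), 317)]
278 [(224, 266), (274, 274), (276, 291), (309, 316), (324, 329)]
288 [(222, 223), (228, 259), (276, 291), (309, 316), (324, 329)]
[([282.1, 276.9], 0.95), ([340.3, 506.5], 0.54)]
```

>>> {"fn": "arm_command", "kwargs": {"steps": [{"translation": [-0.003,0,-0.002],"twist": [0,0,0],"fingers": -0.75},{"translation": [-0.0075,0,-0.0038],"twist": [0,0,0],"fingers": -0.75},{"translation": [-0.0075,0,-0.0038],"twist": [0,0,0],"fingers": -0.75}]}}

```text
time: 18.62
eef_pos: [0.4925, 0.0064, 0.1053]
tcp_rot: [-0.102, 0.995, -0.0, -0.002]
contact_force: [-3.8, 1.7, 5.4]
opening: 0.127
finger_force: 56.8
```

```bash
python3 -c "
from h import *
ang()"|sed 's/np.float64//g'
```

```text
t 18.625 chamber mm [-65.4  -0.3 105.3] F [-3.8  1.7  5.4] op 0.127 q [-0.19  0.03  2.11 -0.    1.   -1.97]
rows by angle [((-0.05), 171), ((0.0), 172), ((0.05), 173), ((0.1), 174), ((0.15), 176), ((0.2), 178), ((0.25), 180), ((0.3), 183), ((0.35), 186), ((0.4), 189), ((0.45), 193), ((0.5), 196), ((0.55), 201), ((0.6), 205), ((0.65), 210), ((0.7), 215), ((0.75), 220), ((0.8), 226), ((0.85), 231), ((0.9), 237), ((0.95), 243), ((1.0), 249), ((1.05), 256), ((1.1), 262), ((1.15), 268), ((1.2), 275), ((1.25), 281), ((1.3), 287), ((1.35), 293), ((1.4), 299), ((1.45), 305)]
278 [(215, 257), (270, 270), (276, 291), (299, 306), (315, 329)]
288 [(214, 215), (220, 251), (270, 270), (276, 291), (299, 306), (315, 329)]
[([278.1, 276.1], 0.6)]
```

```bash
python3 -c "
from h import *
p=read_camera('side');a=cv2.resize(p['pixels'][180:280,250:350,::-1],(400,400),interpolation=2)
s=get_state();p=read_camera('wrist');Tc=p['T_tool_cam'];Rw=Ro.from_quat(s['tcp_rot']).as_matrix()
Rc=Rw@Tc[:3,:3];tc=Rw@Tc[:3,3]+s['eef_pos']; p['R']=Rc.T;p['t']=-Rc.T@tc
b=cv2.resize(p['pixels'][180:320,208:348,::-1],(400,400),interpolation=2)
for z,c in((.059,(0,255,0)),(.067,(0,0,255))):
  uv=(proj(p,world(POSE,[(-.062,0,z)]+[(-.062,y,z) for y in(-.015,.015)]+[(-.079,0,z)]))-[208,180])*400/140
  for u,v in uv: cv2.circle(b,(int(u),int(v)),3,c,1)
cv2.imwrite('pics/s8.png',np.hstack([a,b]))
print([(q,[(r['point'],round(r['conf'],2)) for r in recognise(p,q)]) for q in('cap_1_pin',)])"
```

```text
[('cap_1_pin', [([232.7, 394.3], 0.91), ([277.2, 279.2], 0.67), ([307.9, 281.3], 0.34)])]
```

View pics/s8.png

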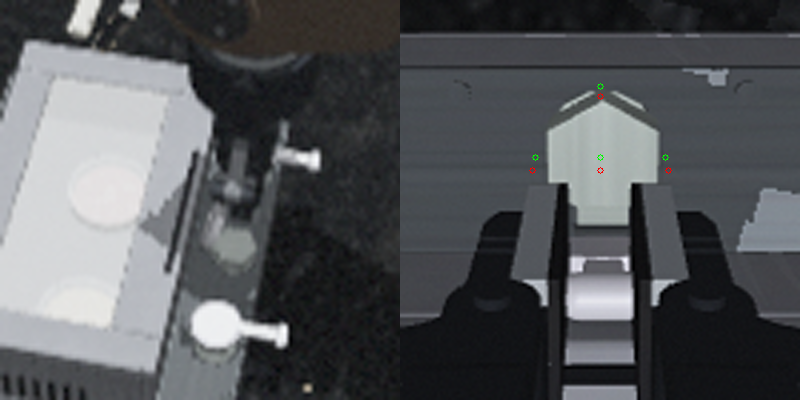

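The view shows the pin held between the pads with the cap steep, the hex head bare and at down size, both neighbour caps flat and the lid shut. One small downward push to confirm the bolt is on its stop.

>>> {"fn": "arm_command", "kwargs": {"steps": [{"translation": [-0.001,0,0.0007],"twist": [0,0,0],"fingers": -0.75},{"translation": [-0.001,0,0.0014],"twist": [0,0,0],"fingers": -0.75},{"translation": [-0.001,0,0.0014],"twist": [0,0,0],"fingers": -0.75}]}}

```text
time: 19.25
eef_pos: [0.4936, 0.0066, 0.1054]
tcp_rot: [-0.102, 0.995, -0.0, -0.001]
contact_force: [-6.7, 1.8, 10.3]
opening: 0.128
finger_force: 57.3
```

```bash
python3 -c "
from h import *
ang()"|sed 's/np.float64//g'
```

```text
t 19.25 chamber mm [-64.3  -0.3 105.4] F [-6.7  1.8 10.3] op 0.128 q [-0.19  0.03  2.11 -0.    1.   -1.97]
rows by angle [((-0.05), 169), ((0.0), 170), ((0.05), 171), ((0.1), 172), ((0.15), 174), ((0.2), 176), ((0.25), 178), ((0.3), 181), ((0.35), 184), ((0.4), 187), ((0.45), 191), ((0.5), 194), ((0.55), 199), ((0.6), 203), ((0.65), 208), ((0.7), 213), ((0.75), 218), ((0.8), 223), ((0.85), 229), ((0.9), 235), ((0.95), 241), ((1.0), 247), ((1.05), 253), ((1.1), 260), ((1.15), 266), ((1.2), 272), ((1.25), 279), ((1.3), 285), ((1.35), 291), ((1.4), 297), ((1.45), 303)]
278 [(213, 256), (269, 269), (276, 291), (298, 304), (313, 329)]
288 [(212, 213), (218, 249), (269, 270), (276, 291), (298, 304), (313, 329)]
[([275.8, 277.2], 0.73)]
```

The z did not change and the force rose to 10 N, so the bolt is on its stop. Easing the push slightly and handing in.

>>> {"fn": "arm_command", "kwargs": {"steps": [{"translation": [0,0,-0.001],"twist": [0,0,0],"fingers": -0.75},{"translation": [0,0,-0.001],"twist": [0,0,0],"fingers": -0.75},{"translation": [0,0,-0.001],"twist": [0,0,0],"fingers": -0.75}]}}

```text
time: 19.73
eef_pos: [0.4932, 0.0066, 0.1054]
tcp_rot: [-0.102, 0.995, -0.0, -0.002]
contact_force: [-5.5, 0.9, 7.3]
opening: 0.13
finger_force: 57.0
```

```bash
python3 -c "
from h import *
loc(); print(get_state()['finger_force']); print(sign_off())"
```

```text
t 19.725 chamber mm [-64.7  -0.2 105.4] F [-5.5  0.9  7.3] op 0.13 q [-0.19  0.03  2.11 -0.    1.   -1.97]
57.03580319881439
the job is handed in; nothing more can be done
None
```

Job handed in at 19.7 s: the lid is shut, the middle bolt proved loose and is pressed fully down, and its cap is held by the gripper at about 1.28 rad (73°) after one slip and regrasp; the other two caps are shut.

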